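# Slide the locked tube carriage up to the reader head

## Robot

A 6-joint arm with a two-finger parallel gripper is mounted at the origin on the work surface. World frame = base frame: x ahead of the robot, y to its left, z up, the work surface at z = 0. Lengths are in m, angles in rad, forces in N, time in s.
With the tool pointing down it reaches from about 0.275 to 0.75 m from the base axis. Payload 10.2 kg.
Tool frame: the origin (TCP) lies midway between the tips of the shut fingers; the grasp point (between the pads) lies 19 mm behind it (env.hold_point_z is the distance from the TCP to the grasp point, in m); z points along the fingers, y is the line along which they close (so a half turn about z gives the same grasp; the last joint's range is limited). The gripper opens to 85 mm and grips with 20 to 120 N. Pads are 22 mm wide; open, the fingers measure 114 mm over their backs; the gripper's body (76 mm by 85 mm) begins 54 mm behind the grasp point. The pads swing forward as they close: fully open they stand 13 mm farther back than shut.
Start: joints at [-1.49, 0.313, 1.498, -0, 1.331, -0.223], TCP at [0.157, -0.501, 0.231] pointing down, gripper open.
Joint ranges: [-2.94, 2.94], [-0.97, 2.17], [0.19, 2.56], [-1.23, 4.37], [0.02, 3.11], [-2.88, 2.88]. Speed limits (rad/s): [2.39, 2.39, 3.01, 3.14, 3.14, 3.14].

## Interface

Orientations are given as a unit quaternion [x, y, z, w].
In Python, from bench import env, kinematics, monitor, eyes, job gives the robot as it stands. The module is installed in compiled form; this text tells all that it offers. Calls block until the motion is done:
- env.reach(position, orientation): joint-space move of the TCP to a pose.
- env.movel(position, velocity=0.15, frame=None, guard=None): straight line of the TCP; frame=None keeps the orientation; velocity is the mean speed in m/s. With guard (N) it stops when the force on the tool has changed by that much, and returns True; else False.
- env.set_joints(angles): joint-space move.
- env.release() and env.close_gripper(effort=None): open the fingers fully, or close them until they stop; effort is the grip in N (None keeps the last).
- env.hold(seconds).
- kinematics.ik(position, orientation): joint angles nearest the present ones, or None.
- monitor.sense(): the state.
- eyes.grab_frame(name): name is "side" or "top"; returns a dict with "frame" (480x640x3 uint8, red, green, blue), "mtx" (3x3 intrinsics, pixels), "view" (4x4, takes a point from world to camera coordinates). Camera axes: x right, y down, z forward; pixel columns grow to the right and rows downward; lengths in m; the calibration is good to about 2 mm. A picture is of the moment at which its call begins. There is no depth.
A pose or a line that the arm cannot do raises env.MotionError and nothing moves.
- job.hand_in(): hands the job in; it is judged then, once.
The state is a dict: "clock": time; "joints": joint angles; "qvel": joint speeds; "joint_efforts": joint torques, N m; "position": TCP position; "ee_rot": TCP orientation; "contact_force": force on the tool from outside, world axes, zero at the start; "ft_torque": the same for the moment, N m; "finger_gap": opening from 0.0 (shut) to 1.0 (fully open); "gripper_force": force on a finger pad.
Only numpy, scipy, OpenCV 4.12 (cv2) and the standard library are available. Lean on these libraries where they do the work, as an engineer would, in place of code of your own. Each camera call takes 0.05 s, during which the arm holds its last target. There are 200 camera calls.

## Task

Press the lock button on the tube carriage fully down with the fingertips and, keeping it held down all the way, push the carriage along its rail until it meets the reader head at the end; then let the button come back up so that the carriage is locked there, and move clear. Nothing is to be picked up: leave the tube rack sitting in the carriage's tray without touching it, and leave everything else on the bench where it stands.

Things in the scene. Friction and masses are not known exactly. Their poses are not given: they have to be found in the camera images.
- rail: slotted aluminium rail fixed to the bench, 100 wide, 400 long, top of the bars 28 above the bench. Origin: centre of its underside. It runs along its own y axis; the carriage slides towards its +y.
- carriage (a joint): travel of the carriage along the rail's +y, m: about 0 at the start, 0.127 to 0.185 at the reader head. White deck 80 wide (rail x), 150 long (rail y), top 40 above the bench. Slides with about 1.5 N of friction; locked while the button is up (under 4 mm of play). A button let up on the way catches again. It cannot leave the rail.
- lock_button (a joint): how far the lock button is pressed down, m: 0 up, 0.009 fully down. The lock is open from 0.0065 on. A spring pushes it up, 3 N at the top to 6 N fully down; fully down it rests on a solid stop. It travels with the carriage.
- button_top (a point): centre of the top face of the black ribbed lock button on the deck's rear part: 40 (rail x) by 36 (rail y), top 52 above the bench when up, 43 when down; the point moves with it. On its +y side an upright fence (60 wide, 10 thick, top 66 above the bench) crosses the deck, near face 25 from the button's centre: fingers may push it. Nothing else stands above the deck within 45 of the centre.
- carriage_front (a point): centre of the rubber bumper's face at the carriage's +y end, 125 from the button's centre along the rail, 34.5 above the bench. It must meet the stop_face.
- stop_face (a point): the point of the reader head's flat face which the bumper meets; its axes are the rail's. The reader head is a grey block 96 wide, 30 thick, top 75 above the bench, clamped across the rail; it does not move.
- tray (a point): centre of the floor of the tray on the carriage's deck, beyond the fence (82 from the button's centre), where the rack sits; lip 7 high.
- tube_rack: small blue rack of nine capped microtubes, 60 x 68, top of the caps 46 above its underside, loose in the tray. Origin: centre of its underside. Not to be touched.
- big_rack: large blue rack of test tubes, 90 x 200, 100 tall, heavy, fixed. Origin: centre of its underside. Not part of the job.
- beaker: empty clear plastic beaker, 56 wide, 65 tall. Origin: centre of its underside. Not part of the job: leave it.
- reagent: amber capped bottle, 44 wide, 85 tall. Origin: centre of its underside. Not part of the job: leave it.
- pocket_scale: flat black pocket scale, 75 x 115 x 19. Origin: centre of its underside. Not part of the job: leave it.
- tip_box: box of pipette tips, 75 x 105 x 59. Origin: centre of its underside. Not part of the job: leave it.
- forceps: steel forceps lying flat, 110 long. Origin: centre of its underside. Not part of the job: leave it.
- jar: white capped jar, 60 wide, 60 tall. Origin: centre of its underside. Not part of the job: leave it.

How it is judged:
On the way, in this order (a step that is already met when the one before it is completed fails the run):
1. the lock button is pressed down with the carriage still at its start (value of joint lock_button above 0.0065 m and value of joint carriage below 0.01 m), for 0.05 s.
2. the carriage meets the reader head with the button still held down (value of joint lock_button above 0.0055 m and y of carriage_front in the frame of stop_face above -0.004 m), for 0.1 s.
At the end, for the whole second after the job is handed in: The carriage's bumper is within 4 mm of the reader head's face and at rest, the lock button is up again (less than 2 mm down), and the tube rack stands upright in its tray (within 8 mm of its place) (y of carriage_front in the frame of stop_face above -0.004 m and value of joint lock_button below 0.002 m and velocity of joint carriage between -0.005 and 0.005 m/s and horizontal distance between tube_rack and tray below 0.008 m and distance between tube_rack and tray below 0.009 m and angle between tube_rack's own z axis and vertical below 0.1 rad); the robot touches nothing.
It fails at once if the button is let up while the carriage is under way (over 12 mm from its start and over 12 mm short of the reader head) (value of joint carriage above 0.012 m and y of carriage_front in the frame of stop_face below -0.012 m and value of joint lock_button below 0.004 m).
It fails at once if the tube rack is touched by the robot (over 2 N) (contact force between any of the fingers, the arm and tube_rack above 2 N).
It fails at once if the tube rack is lifted or tipped out of its tray (not (distance between tube_rack and tray below 0.012 m and angle between tube_rack's own z axis and vertical below 0.15 rad)).
It fails at once if something else on the bench is moved by more than 15 mm (distance of any of beaker, reagent, pocket_scale, tip_box, forceps, jar from where it was at the start of the episode above 0.015 m).
It also fails if it takes over 42 s, if anything falls off the work surface, if the arm or the gripper's body presses on something with over 40 N, if the wrist force passes 120 N, or if a joint passes its speed limit or range.

## Working session

There is one attempt and no reset: what is moved stays moved. The work goes in short steps, each a Python script; the robot and the scene stay as the last script left them, time stands still between calls to the robot, and variables do not carry over. Pictures are saved under pics/ and viewed, at most 10 in all, crops included, and the job is handed in when it is done.

```bash
mkdir -p pics
python3 - <<'E'
from bench import env, monitor, eyes
import cv2, numpy as np
for n in ("top","side"):
    f=eyes.grab_frame(n); cv2.imwrite(f"pics/{n}0.png",f["frame"][:,:,::-1])
    np.savez(f"{n}0.npz",**f); print(n,f["mtx"].round(1).tolist(),f["view"].round(3).tolist())
s=monitor.sense(); print(s["clock"],s["position"],s["ee_rot"],s["finger_gap"],env.hold_point_z)
E
```

```text
top [[474.8, 0.0, 319.8], [0.0, 474.8, 236.4], [0.0, 0.0, 1.0]] [[-0.021, -1.0, 0.004, -0.086], [-0.997, 0.02, -0.081, 0.564], [0.081, -0.006, -0.997, 1.084], [0.0, 0.0, 0.0, 1.0]]
side [[601.6, 0.0, 313.4], [0.0, 601.6, 230.7], [0.0, 0.0, 1.0]] [[0.961, -0.277, 0.007, -0.552], [-0.215, -0.762, -0.611, 0.073], [0.175, 0.586, -0.792, 1.057], [0.0, 0.0, 0.0, 1.0]]
0.1 [ 0.15700465 -0.50073674  0.23080618] [ 9.88486605e-01  1.51307326e-01  3.97988222e-05 -5.68106710e-04] 1.00024779651143 0.0187
```

View pics/top0.png

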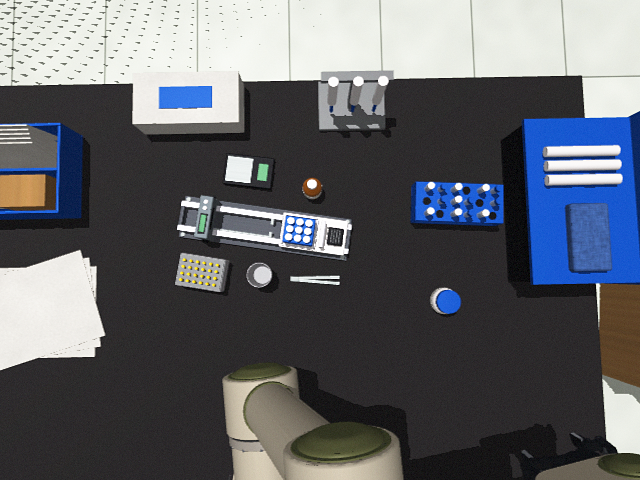

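View pics/side0.png

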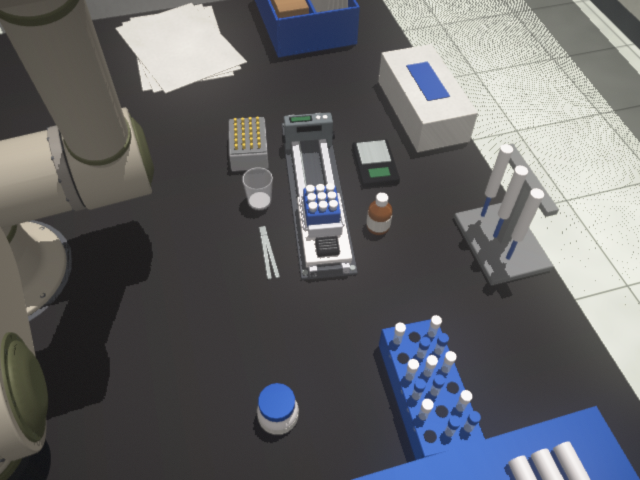

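The top view shows the carriage button at about (334,236), the small rack at (299,230) and the reader head at (204,217), so the push goes roughly towards world +y. In the side view the button is at (327,245) and the reader at (307,128). Next I'll enlarge both for accurate pixels.

Run:
```python
import cv2, numpy as np
t=cv2.imread("pics/top0.png")[185:270,170:365]; s=cv2.imread("pics/side0.png")[105:280,270:370]
a=cv2.resize(t,None,fx=4,fy=4,interpolation=cv2.INTER_CUBIC); cv2.imwrite("pics/tc.png",a)
b=cv2.resize(s[70:],None,fx=5,fy=5,interpolation=cv2.INTER_CUBIC); cv2.imwrite("pics/sc.png",b)
```

```text
(no output)
```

View pics/tc.png

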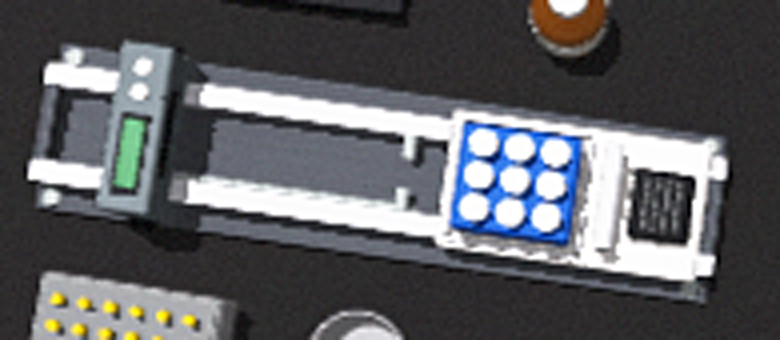

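View pics/sc.png

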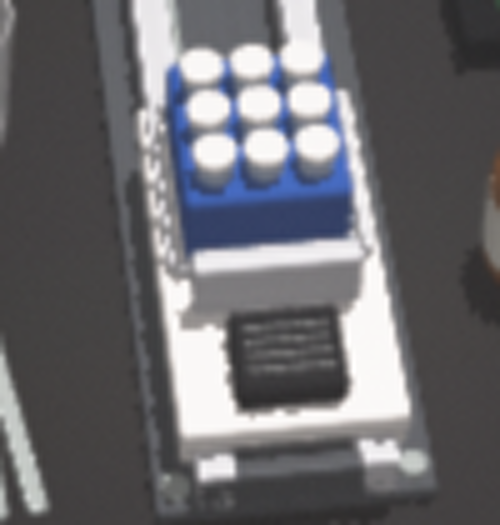

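The top crop shows the button top's corners at about (637,168), (693,176), (686,243) and (630,235), and the deck edges from (455,110) to (722,150) and from (437,245) to (695,280). In the side crop, the button's top face is centred near (288,348).

```bash
cat > h.py <<'E'
import numpy as np
def ray(f,px):
    V=f["view"];R,t=V[:3,:3],V[:3,3]
    d=R.T@np.linalg.solve(f["mtx"],[px[0],px[1],1]); return -R.T@t,d/np.linalg.norm(d)
def onz(f,px,z):
    o,d=ray(f,px); return o+d*(z-o[2])/d[2]
def tri(r1,r2):
    (a,u),(b,v)=r1,r2
    k=np.linalg.lstsq(np.c_[u,-v],b-a,rcond=None)[0]; p,q=a+u*k[0],b+v*k[1]
    return (p+q)/2,np.linalg.norm(p-q)
E
python3 - <<'E'
from h import *
T,S=np.load("top0.npz"),np.load("side0.npz")
tp=lambda c:((np.array(c)+.5)/4-.5+[170,185]); sp=lambda c:((np.array(c)+.5)/5-.5+[270,175])
c=[(637,168),(693,176),(686,243),(630,235)]
P=np.array([onz(T,tp(x),.052) for x in c]); print("corners",P.round(4).tolist(),"mean",P.mean(0))
print("sides",np.linalg.norm(P-np.roll(P,1,0),axis=1))
print("side onz",onz(S,sp((288,348)),.052)); print("tri",tri(ray(T,tp(np.mean(c,0))),ray(S,sp((288,348)))))
for z,a,b in((.04,(455,110),(722,150)),(.04,(437,245),(695,280)),(.005,(66,45),(725,138)),(.005,(35,205),(705,300)),(.028,(45,72),(450,127))):
    p,q=onz(T,tp(a),z),onz(T,tp(b),z); print(p.round(4),q.round(4),"yaw",np.degrees(np.arctan2(-(p-q)[0],(p-q)[1])),np.linalg.norm(p-q))
# reader head: colour-independent corners of face top edge by eye
for x in((187,55),(155,208)): print("head",onz(T,tp(x),.075))
E
```

```text
corners [[0.5821, -0.1186, 0.052], [0.5769, -0.1503, 0.052], [0.5388, -0.1454, 0.052], [0.544, -0.1138, 0.052]] mean [ 0.56047213 -0.13204811  0.052     ]
sides [0.03838032 0.03214737 0.03836836 0.03205459]
side onz [ 0.56041846 -0.13401392  0.052     ]
tri (array([ 0.5608426 , -0.13218427,  0.04941971]), np.float64(0.00038395365886012984))
[ 0.619  -0.0148  0.04  ] [ 0.5927 -0.168   0.04  ] yaw -9.728530255370623 0.15544826153127173
[ 0.5413 -0.0034  0.04  ] [ 0.5183 -0.1507  0.04  ] yaw -8.900293921665957 0.14905531276127473
[0.6674 0.2187 0.005 ] [ 0.6037 -0.1725  0.005 ] yaw -9.240393323919712 0.39633813749051183
[0.5721 0.2368 0.005 ] [ 0.5078 -0.1582  0.005 ] yaw -9.241247059987906 0.40020605183652913
[0.6477 0.2245 0.028 ] [ 0.6107 -0.0109  0.028 ] yaw -8.933522836649916 0.2383669455043241
head [0.64825916 0.13184466 0.075     ]
head [0.56288131 0.14983458 0.075     ]
```

Both views agree: button at (0.5605, −0.133) with a measured height of 0.049 against 0.052 expected. Rail yaw is −9.2°, and the gap to the head is about 0.15 m, inside the 0.127–0.185 range. I'll move over the button with the fingers shut.

```bash
cat >> h.py <<'E'
B=np.array([.5605,-.133,0]); a=np.radians(9.2)
ry=np.array([np.sin(a),np.cos(a),0]); rx=np.array([np.cos(a),-np.sin(a),0])
from scipy.spatial.transform import Rotation as Ro
def quat(sg):
    y=sg*rx; z=np.array([0,0,-1.]); return Ro.from_matrix(np.c_[np.cross(y,z),y,z]).as_quat()
E
python3 - <<'E'
from h import *
from bench import env, monitor, eyes, kinematics
import cv2
p=B+ry*.008+[0,0,.18]
q=[(kinematics.ik(p,quat(s)),quat(s)) for s in(1,-1)]
print([x[0] for x in q])
j=np.array(monitor.sense()["joints"])
best=min([x for x in q if x[0] is not None],key=lambda x:abs(x[0]-j).max())
np.save("q.npy",best[1])
env.close_gripper(20); env.reach(p,best[1]); env.movel(B+ry*.008+[0,0,.075])
s=monitor.sense(); print(s["clock"],s["position"],s["contact_force"],s["finger_gap"])
f=eyes.grab_frame("side"); cv2.imwrite("pics/s1.png",cv2.resize(f["frame"][150:300,240:420,::-1],None,fx=4,fy=4,interpolation=cv2.INTER_CUBIC))
E
```

```text
[array([-4.22587371e-01,  4.65323629e-01,  1.41501660e+00, -4.44089210e-16,
        1.26125242e+00, -2.62017079e-01]), array([-4.22587371e-01,  4.65323629e-01,  1.41501660e+00, -4.44089210e-16,
        1.26125242e+00,  2.87957557e+00])]
3.7167 [ 0.56226241 -0.12544004  0.07592657] [ 0.4525695  -0.30067418  0.78396931] 0.004283871100681847
```

View pics/s1.png

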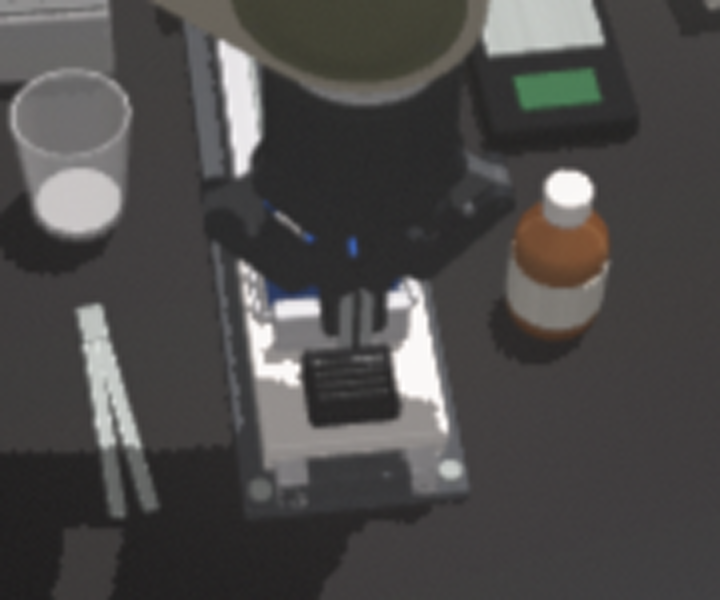

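The fingers are centred across the button just above it, with tips at about (355,335) against the button at (350,380), and in front of the fence. The knuckles are wide, from column 205 to 515, so I'll check clearance to the bottle and beaker, then press.

Run:
```python
from h import *
from bench import env, monitor, eyes
T=np.load("top0.npz")
for n,px,z in(("reagent",(313,184),.085),("beaker",(260,272),.065),("tipbox",(203,269),.059)):
    d=onz(T,px,z)-B; print(n,"rail x",d@rx,"rail y",d@ry)
g=env.movel(B+ry*.008+[0,0,.036],velocity=.02,guard=12)
s=monitor.sense(); print(g,s["clock"],s["position"],s["contact_force"])
```

```text
reagent rail x 0.10484964305344532 rail y 0.06595990172057452
beaker rail x -0.10440704101136518 rail y 0.15569000016043213
tipbox rail x -0.11565547892375745 rail y 0.2838146016587391
True 5.225 [ 0.56185427 -0.12513978  0.04298542] [-0.96440795 -0.71928748  6.7269305 ]
```

The button is fully down (z = 0.0430 as expected) and clearances are fine. I'll add some pressing force, then push.

Run:
```python
from h import *
from bench import env, monitor
pr=lambda g:(lambda s:print(g,round(s["clock"],2),s["position"].round(4),"d",round(float((s["position"]-B)@ry),4),"lat",round(float((s["position"]-B)@rx),4),s["contact_force"].round(2)))(monitor.sense())
g=env.movel(B+ry*.008+[0,0,.041],velocity=.01,guard=8); pr(g)
z=monitor.sense()["position"][2]
if monitor.sense()["contact_force"][2]>8:
    g=env.movel(B+ry*.03+[0,0,.041],velocity=.02,guard=14); pr(g)
    if not g: g=env.movel(B+ry*.21+[0,0,.041],velocity=.04,guard=12); pr(g)
```

```text
True 5.43 [ 0.562  -0.1253  0.043 ] d 0.0079 lat 0.0002 [-1.77 -0.04  9.07]
False 6.68 [ 0.5657 -0.1038  0.0428] d 0.0296 lat 0.0004 [-6.48  0.38 18.26]
True 9.8 [0.5893 0.036  0.043 ] d 0.1715 lat 0.0014 [-1.88 -3.75  5.96]
```

Run:
```python
from h import *
from bench import env, monitor, eyes
import cv2
def pr(g):
    s=monitor.sense();F=s["contact_force"]
    print(g,round(s["clock"],2),"z",s["position"][2].round(4),"d",round(float((s["position"]-B)@ry),4),"Fy",round(float(F@ry),2),"F",F.round(2))
d=float((monitor.sense()["position"]-B)@ry)
g=env.movel(B+ry*d+[0,0,.041],velocity=.01,guard=8); pr(g)
g=env.movel(B+ry*(d+.015)+[0,0,.041],velocity=.015,guard=15); pr(g)
env.hold(.3); pr("hold")
f=eyes.grab_frame("top"); np.savez("top2.npz",**f); a=f["frame"][185:270,170:365,::-1]
cv2.imwrite("pics/t2.png",cv2.resize(a,None,fx=4,fy=4,interpolation=cv2.INTER_CUBIC))
```

```text
True 10.01 z 0.043 d 0.1713 Fy -0.44 F [-0.35 -0.39  6.68]
True 10.4 z 0.0431 d 0.1715 Fy -2.1 F [-1.59 -1.87  5.89]
hold 10.7 z 0.0431 d 0.1715 Fy 0.27 F [-0.4   0.34  4.97]
```

View pics/t2.png

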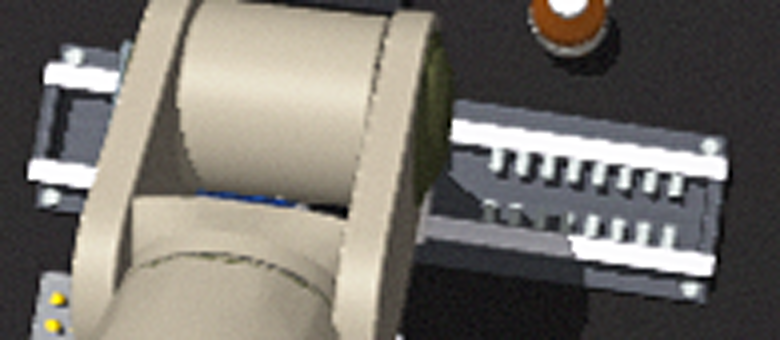

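The arm hides the carriage in the top view. The slotted rail is empty behind it, so it has moved. The position repeats hard at d = 0.1715, so I'll check the front with the side view.

Run:
```python
from bench import eyes
import cv2
f=eyes.grab_frame("side")
cv2.imwrite("pics/s2.png",cv2.resize(f["frame"][90:230,230:410,::-1],None,fx=4,fy=4,interpolation=cv2.INTER_CUBIC))
```

```text
(no output)
```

View pics/s2.png

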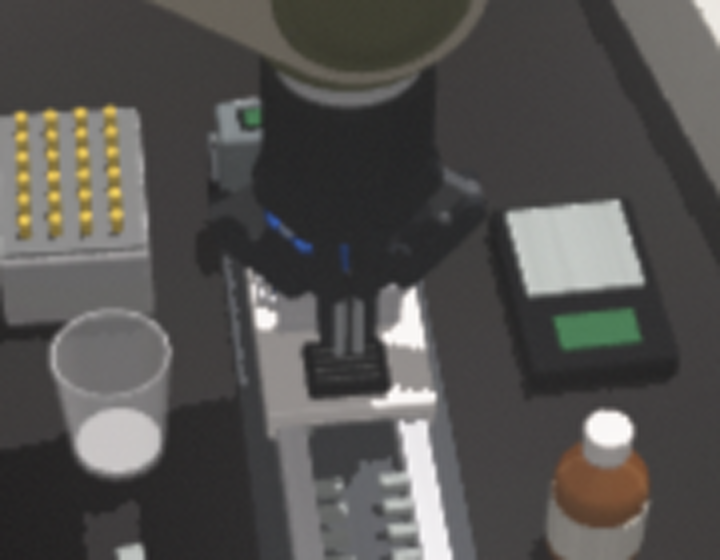

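The side view shows the fingers still holding the button down, centred near (346,368), with the carriage far along. I'll compute the travel from this to confirm it has reached the head.

Run:
```python
from h import *
S=np.load("side0.npz")
sp=lambda c,k,o:((np.array(c)+.5)/k-.5+o)
# rear top edge of the deck (z=.04), before and after, along the rail; and button's rear lower edge
b=[onz(S,sp(c,5,[270,175]),.04) for c in((183,440),(410,410))]
a=[onz(S,sp(c,4,[230,90]),.04) for c in((271,415),(436,395))]
for n,l in(("before",b),("after",a)): print(n,[((p-B)@ry).round(4) for p in l],[((p-B)@rx).round(4) for p in l])
for c in((346,368),): print("button now d",(onz(S,sp(c,4,[230,90]),.043)-B)@ry)
```

```text
before [np.float64(-0.0268), np.float64(-0.0233)] [np.float64(-0.0392), np.float64(0.0397)]
after [np.float64(0.1307), np.float64(0.1343)] [np.float64(-0.0379), np.float64(0.0403)]
button now d 0.15335761317755478
```

Travel is 0.158 m, which matches the fingers against the fence (0.1715 − 0.014) and the estimated gap (0.1525 ± 0.005), so the bumper is on the head. I'll give it one last light nudge, then lift straight up.

Run:
```python
from h import *
from bench import env, monitor, eyes
import cv2
p=np.array(monitor.sense()["position"]); d=float((p-B)@ry)
g=env.movel(B+ry*(d+.006)+[0,0,.0425],velocity=.01,guard=8); env.hold(.2)
p=np.array(monitor.sense()["position"]); print(g,p,(p-B)@ry)
env.movel([p[0],p[1],.075],velocity=.03)
env.movel([p[0],p[1],.2]); env.movel(B-ry*.07+[0,0,.25])
s=monitor.sense(); print(s["clock"],s["contact_force"])
i=[]
for n,(r,c) in(("top",(185,170)),("side",(90,230))):
    f=eyes.grab_frame(n); np.savez(n+"3.npz",**f); i.append(cv2.resize(f["frame"][r:r+100,c:c+195,::-1],None,fx=3,fy=3,interpolation=cv2.INTER_CUBIC))
cv2.imwrite("pics/end.png",np.vstack(i)[:600])
```

```text
True [0.58935597 0.03602508 0.04333823] 0.17146431178477975
15.2833 [ 0.17097005 -0.11209213  0.60626848]
```

View pics/end.png

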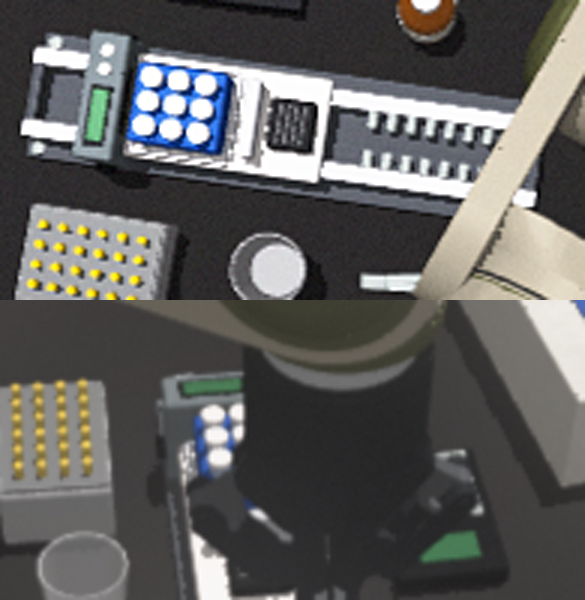

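The top view shows the deck's front end at the reader head, the rack seated in its tray, the button at (292,125) with nothing on it, and the neighbouring objects in place. I'll do one number check and hand in.

Run:
```python
from h import *
from bench import job
T=np.load("top3.npz")
d=float((onz(T,(np.array((292,125))+.5)/3-.5+[170,185],.052)-B)@ry); print("button d",d)
if abs(d-.157)<.006: print(job.hand_in())
```

```text
button d 0.15700550016927142
the job is handed in; nothing more can be done
None
```

The job is handed in: the button was held down all the way, the carriage was pushed about 157 mm until it stopped hard at the reader head, and the fingers were lifted clear. The final pictures show the rack in its tray and the nearby items in place; button height and locking were not measured, and no verdict came back.

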